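# Chase the thread of a lamp base with a hand tap

### The job

Finish chasing the thread in the lamp base with the hand tap already started in it. First take the one tall thing that stands in the swing of the tap wrench's handles and stand it on the cork mat; then turn the tap clockwise (seen from above) half a turn forward, at least a quarter turn back, half a turn forward, at least a quarter back, and forward again until it stands one full turn deeper than now, with each handle pointing as it does now. Leave the tap in the boss, let go of it, and leave everything else standing where it is.

Things in the scene. Friction and masses are not known exactly. Their poses are not given: they have to be found in the camera images.
- tap (a joint): Turning angle of the tap in the lamp base's boss, rad: about 0 at the start (within 0.13), growing as it turns forward, clockwise seen from above (right-hand thread); a full turn is 6.28 and feeds the tap 1.5 mm deeper. It turns freely both ways from -1.5 to 7.6 against a steady friction of about 0.15 N m and stays where it is left. Tap and wrench cannot be lifted out; the vertical turning axis passes through point wrench_grip.
- wrench_grip (a point): Centre of the tap wrench's body, on the tap's vertical axis, 104 mm above the desk. The wrench is a dark steel block 46 mm long (along the handles), 22 mm wide (two flat upright faces to grip) and 18 mm high, with a straight steel handle at each end, 190 mm over all; nothing lies above it. The point's y axis points along the plain handle and turns with the wrench. Below the block is a steel tap 10 mm thick, down to the boss, whose top is 45 mm above the desk.
- handle_plain (a point): Point on the axis of the wrench's plain thin handle (9 to 13 mm thick), 5 mm from its end and 90 mm from the tap's axis, 104 mm above the desk.
- handle_sleeve (a point): Point on the axis of the wrench's other handle, which has a knurled adjusting sleeve 16 mm thick, 5 mm from its end, 90 mm from the tap's axis, opposite the plain one.
- lamp_base: Heavy green cast lamp base that does not move: a disc 180 mm across and 18 mm high with an off-centre threaded boss (38 mm across, top at 45 mm). Origin on the desk under the boss, which is the tap's axis; the disc's centre lies 50 mm from it along the base's +x, so its edge is only 40 mm from the axis on the -x side, where the tall thing in the way stands.
- tumbler: Plain drinking glass, upright, empty and open at the top: 132 mm high, 51 mm across the foot, 54 mm across the rim, wall 3 mm, 0.24 kg; best gripped round its outside 100 to 110 mm above the desk. Origin at the centre of its underside, z up.
- spray_can: Spray can, upright: aluminium body 53 mm across up to 108 mm, white cap 41 mm across on top, 132 mm high over all, 0.30 kg. Origin at the centre of its underside, z up.
- medium_bottle: Pale painting-medium bottle, upright: body 58 mm across up to 108 mm, sloped shoulder, black cap 27 mm across, 132 mm high over all, 0.32 kg. Origin at the centre of its underside, z up. Of tumbler, can and bottle, which change places, one stands 80 to 95 mm from the tap's axis, in the handles' swing; the other two stand clear, at least 180 mm from it.
- ink_jar: Low brown glass ink jar with a grey lid, 48 mm across, 55 mm high, standing close to the lamp base under the handles, which pass 40 mm over it. Not to be moved. Origin at the centre of its underside.
- clip_tin: Low round metal tin, 54 mm across, 40 mm high, standing close to the lamp base under the handles, which pass over it. Not to be moved. Origin at the centre of its underside.
- cork_mat: Square brown cork mat, 130 mm by 130 mm and 5 mm thick, fixed flat on the desk to the left or right of the lamp base (a closed black sketchbook, 155 by 115 by 13 mm, lies on the other side). Origin at the centre of its underside.
Things that resemble listed ones, but are neither listed nor needed, are in the scene too. Leave any purple or red look-alike of the spray_can alone.

How it is judged:
By the outcome, as a careful person would: the job done as asked, in the order asked, and still so for the second after the job is handed in, with the robot touching nothing.
It also fails if it takes over 72 s, if anything falls off the work surface, if the arm or the gripper's body presses on something with over 40 N, if the wrist force passes 120 N, or if a joint passes its speed limit or range.

### The arm

A 7-joint arm with a two-finger parallel gripper is mounted at the origin on the work surface. World frame = base frame: x ahead of the robot, y to its left, z up, the work surface at z = 0. Lengths are in m, angles in degrees, forces in N, time in s.
With the tool pointing down it reaches from about 0.425 to 0.875 m from the base axis. Payload 4.7 kg.
Tool frame: the origin (TCP) lies midway between the tips of the shut fingers; the grasp point (between the pads) lies 19 mm behind it; z points along the fingers, y is the line along which they close (so a half turn about z gives the same grasp; the last joint's range is limited). The gripper opens to 87 mm and grips with 3 to 60 N. Pads are 19 mm wide; open, the fingers measure 117 mm over their backs; the gripper's body (75 mm by 190 mm) begins 51 mm behind the grasp point.
Start: joints at [0.808, 18.392, -4.016, 83.108, 1.295, 78.541, -3.26], TCP at [0.65, -0, 0.197] pointing down, gripper open.
Joint ranges: [-163.93, 163.93], [-17.29, 119.83], [-79.2, 71.16], [3.27, 140.29], [-89.18, 269.18], [5.43, 117.66], [-154.24, 154.24]. Speed limits (degrees/s): [147.25, 147.25, 180, 180, 180, 180, 180].

### API

Orientations are given as [roll, pitch, yaw] about the fixed x, y, z axes, in that order (R = Rz(yaw) Ry(pitch) Rx(roll)).
In Python, from cell import env, viewer, boxes_of, masks_of gives the robot as it stands. The module is installed in compiled form; this text tells all that it offers.
- The arm moves only by the tool apply_moves, never from a script. Its argument "moves" is a list of rows, each a list of 7 numbers: the shift along the tool's x, y, z scaled (see below), then the turn, a rotation vector about the tool's x, y, z scaled (see below), then the opening, from 0 (shut) to 1 (fully open). A call has 1 to 20 rows; each row is the pose to reach, as a shift and turn from the pose commanded when the call began, along the tool's axes at that moment; what a row does not reach only later rows make up. The controller multiplies each number of a shift by 0.2 m and each number of a turn by 1.5 rad. A row lasts 1/10 s, in which the tool goes at most 50 mm and 8.59 degrees, less where a joint would pass 70% of its speed; a pose out of reach is approached as far as the arm can. A call with a number of a shift or a turn outside -1 to 1 is refused whole. A call with a gripper value outside its range is refused whole. The fingers move at their own pace and stop on an object; "grip_force" is the grip in N (left out, the last holds). Time passes only in rows, so rows that repeat a pose let the fingers close. It gives the time, the measured TCP pose, the force, the opening and the grip force at its end, in the units of the state.
- env.get_obs(): the state, without advancing time (a new reading comes with each control period).
- viewer.read_camera(name): name is "scene" or "side" or "wrist"; returns the picture (400x640x3 uint8, red, green, blue); there is no depth.
- viewer.get_calibration(name): a dict with "fov_y" (degrees; the focal length in pixels is half the picture's height over the tangent of half this angle, whatever the lens; pixels are square), "cx", "cy" (the principal point, pixels), "position" and "orientation" of the camera in the world. Camera axes: x right, y up, looking along -z (the intrinsics and any distortion apply to the point x, -y, -z); pixel columns grow to the right and rows downward; lengths in m; the calibration is good to about 2 mm. A picture is of the moment at which its call begins: read the wrist's pose just before it. get_calibration takes no time and is no camera call; for the wrist camera it gives the pose at the moment of the call.
- env.sign_off(): hands the job in; it is judged then, once.
Trained networks look in the newest picture that a camera, given by its name, has taken for a name from the list of things; names that differ only in an ending like _2 or _b are one class to them, and where a whole thing is asked for, a point or a joint stands for the part that bears it (a point fixed in the world has none). Each returns a list of dicts, best first, with "conf" (0 to 1); they miss things now and then, are a little off and sometimes report something else, mostly with a low value. They report only what shows in the picture. A call takes as long as a camera call. They do not tell look-alikes from the thing itself.
- boxes_of(camera, target): "location" ([column, row] in pixels, amid what is visible of it).
- masks_of(camera, target): "pixels" (400x640 bool, what is visible of it) and "location" ([column, row] in pixels, amid what is visible of it).
The state is a dict: "time_s": time; "qpos": joint angles; "joint_velocities": joint speeds; "effort": joint torques, N m; "tool_pos": TCP position; "tool_rot": TCP orientation; "force": force on the tool from outside, world axes, zero at the start; "wrist_torque": the same for the moment, N m; "grip_width": finger opening in m; "grasp_force": force on a finger pad.
Only numpy, scipy, OpenCV 4.12 (cv2) and the standard library are available. Lean on these libraries where they do the work, as an engineer would, in place of code of your own. Each camera call takes 0.05 s, during which the arm holds its last target. There are 200 camera calls.

## Working session

There is one attempt and no reset: what is moved stays moved. The work goes in short steps, Python scripts to look and compute and a tool call to move; the robot and the scene stay as the last step left them, time stands still between calls to the robot, and variables do not carry over. Pictures are saved under pics/ and viewed, at most 10 in all, crops included, and the job is handed in when it is done.

Besides the shell and the picture viewer there is one more tool, called after "Request:" as a command line: name --pt "numbers of a row" for each row, then --argument value for the rest. apply_moves: Moves the arm, as the interface text tells. Shifts and turns lie within -1 to 1; 1 stands for 0.2 m of shift or 1.5 rad of turn. Its arguments: {"type":"object","properties":{"moves":{"type":"array","items":{"type":"array","items":{"type":"number","minimum":-1,"maximum":1}}},"grip_force":{"type":"number"}},"required":["moves"]}

```bash
mkdir -p pics; ls; cat > h.py <<'E'
import numpy as np, cv2
from cell import env, viewer, boxes_of, masks_of
from scipy.spatial.transform import Rotation as R
def cal(n):
    c=viewer.get_calibration(n); return c
E
python3 - <<'E'
from h import *
for n in("scene","side","wrist"):
    print(n,viewer.get_calibration(n))
    im=viewer.read_camera(n); cv2.imwrite(f"pics/{n}0.png",im[:,:,::-1])
print(env.get_obs())
E
```

```text
pics
scene {'fov_y': 45.77768270321861, 'cx': 316.6035829711067, 'cy': 197.77427408405464, 'position': array([1.01498594, 0.21841141, 0.85072942]), 'orientation': array([ 34.45419082,  -0.44546801, 114.26713488])}
side {'fov_y': 56.25672965823814, 'cx': 316.17856922496844, 'cy': 199.82368973209398, 'position': array([0.19231773, 0.52577608, 0.585567  ]), 'orientation': array([  51.62059381,   -1.12161843, -143.57980752])}
wrist {'fov_y': 58.803176326552126, 'cx': 320.3821866296816, 'cy': 199.36082404363023, 'position': array([0.64939629, 0.08010785, 0.38373447]), 'orientation': array([-1.69880126e+01,  2.96769452e-02,  4.09947816e-03])}
{'time_s': 0.15, 'qpos': array([ 0.80744432, 18.42807605, -4.01560723, 83.15905968,  1.29584564,
       78.54164105, -3.26025282]), 'joint_velocities': array([ 0.01099521, -0.10608934, -0.02681208, -0.2160946 ,  0.04853701,
       -0.04703605, -0.10896276]), 'effort': array([ 2.16972071e-04, -4.91794288e+01, -4.04079035e-01, -3.12878716e+01,
       -6.39387709e-02,  4.04033612e-02,  9.90178205e-05]), 'tool_pos': array([ 6.49539279e-01, -5.00591669e-05,  1.96624855e-01]), 'tool_rot': array([-1.79916489e+02,  5.94159800e-03,  9.00019458e+01]), 'force': array([0.19515977, 0.12541381, 0.10435463]), 'wrist_torque': array([ 0.01792203, -0.00259881,  0.0128537 ]), 'grasp_force': 0.0, 'grip_width': 0.0870524734587779}
```

View pics/scene0.png

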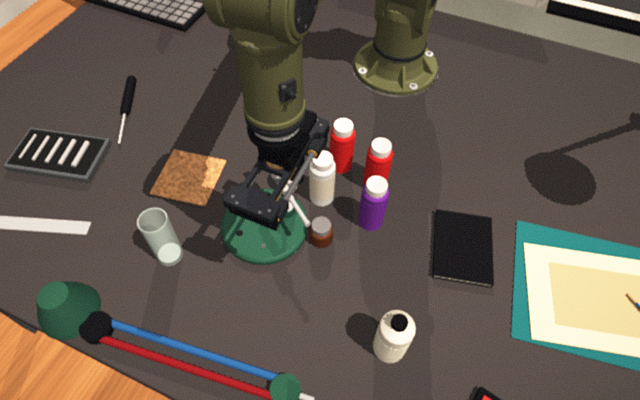

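View pics/side0.png

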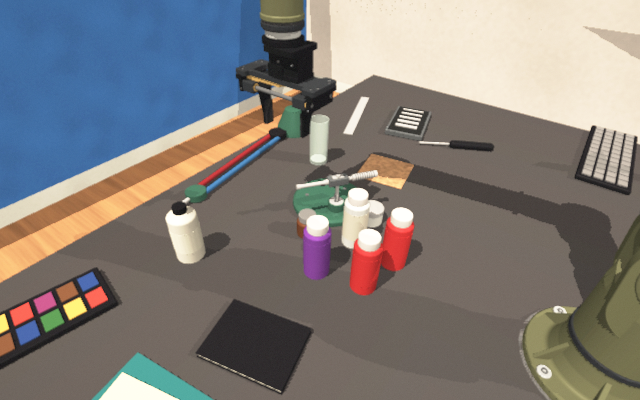

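```bash
cat >> h.py <<'E'
def ray(n,uv,c=None):
    c=c or cal(n); f=200/np.tan(np.radians(c['fov_y']/2))
    d=np.array([(uv[0]-c['cx'])/f,-(uv[1]-c['cy'])/f,-1.])
    return c['position'],R.from_euler('xyz',c['orientation'],degrees=True).apply(d)
def onz(n,uv,z,c=None):
    p,d=ray(n,uv,c); return p+d*(z-p[2])/d[2]
def proj(n,P,c=None):
    c=c or cal(n); f=200/np.tan(np.radians(c['fov_y']/2))
    q=R.from_euler('xyz',c['orientation'],degrees=True).inv().apply(np.atleast_2d(P)-c['position'])
    return np.c_[c['cx']+f*q[:,0]/-q[:,2],c['cy']-f*q[:,1]/-q[:,2]]
E
python3 - <<'E'
from h import *
print({k:v for k,v in cal('scene').items() if k not in('position','orientation')})
Z=dict(wrench_grip=.113,handle_plain=.104,handle_sleeve=.104,lamp_base=.01,tumbler=.07,spray_can=.07,medium_bottle=.07,ink_jar=.03,clip_tin=.03,cork_mat=.005)
for n in("scene","side"):
  for t,z in Z.items():
    for b in boxes_of(n,t):
        if b['conf']>.2: print(n,t,round(b['conf'],2),np.round(b['location'],1),np.round(onz(n,b['location'],z),3))
E
```

```text
{'fov_y': 45.77768270321861, 'cx': 316.6035829711067, 'cy': 197.77427408405464}
scene wrench_grip 0.73 [291.  204.1] [ 0.584 -0.022  0.113]
scene handle_plain 0.66 [289.2 200.9] [ 0.574 -0.031  0.104]
scene handle_plain 0.29 [189.7 177.5] [ 0.605 -0.233  0.104]
scene handle_sleeve 0.58 [294.5 207.8] [ 0.584 -0.015  0.104]
scene lamp_base 0.73 [265.5 236. ] [ 0.616 -0.069  0.01 ]
scene tumbler 0.73 [159.4 235.6] [ 0.727 -0.231  0.07 ]
scene spray_can 0.89 [369.5 204.3] [0.495 0.106 0.07 ]
scene spray_can 0.88 [323.3 178.9] [ 0.476 -0.003  0.07 ]
scene spray_can 0.86 [378.3 160.2] [0.382 0.083 0.07 ]
scene spray_can 0.72 [340.7 143. ] [ 0.371 -0.008  0.07 ]
scene medium_bottle 0.72 [391.3 333.6] [0.723 0.231 0.07 ]
scene ink_jar 0.82 [321.3 235.3] [0.578 0.039 0.03 ]
scene cork_mat 0.84 [186.9 179.2] [ 0.557 -0.296  0.005]
side wrench_grip 0.71 [337.8 182. ] [ 0.539 -0.039  0.113]
side handle_plain 0.56 [338.5 177.6] [ 0.554 -0.065  0.104]
side handle_sleeve 0.55 [335.6 179.1] [ 0.556 -0.056  0.104]
side lamp_base 0.64 [331. 193.] [ 0.602 -0.111  0.01 ]
side tumbler 0.59 [317.4 139.9] [ 0.728 -0.222  0.07 ]
side spray_can 0.92 [314.7 247.4] [0.486 0.116 0.07 ]
side spray_can 0.8 [396.8 239.5] [ 0.371 -0.     0.07 ]
side spray_can 0.74 [358.2 215.7] [ 0.468 -0.015  0.07 ]
side spray_can 0.55 [365.8 262.2] [0.389 0.089 0.07 ]
side medium_bottle 0.75 [186.2 233.6] [0.71 0.24 0.07]
side ink_jar 0.8 [302.1 218. ] [0.586 0.027 0.03 ]
side clip_tin 0.6 [375.8 215.4] [ 0.459 -0.083  0.03 ]
side cork_mat 0.98 [390.8 170.5] [ 0.532 -0.305  0.005]
```

The scene picture shows the white can (322,180) next to the green base, with the cork mat at (188,177) and the bottle and tumbler clear. The side picture shows the wrench block near (340,181), the plain handle end near (298,187) and the sleeve end near (378,175).

View pics/wrist0.png

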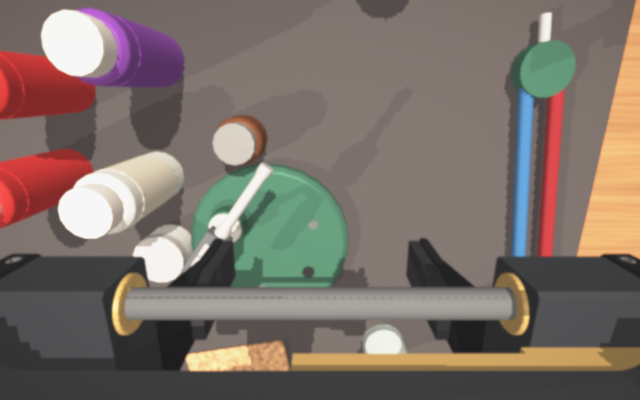

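```bash
python3 - <<'E'
from h import *
for uv in[(298,187),(340,181),(378,175)]: print(onz('side',uv,.104))
Z=dict(wrench_grip=.113,handle_plain=.104,handle_sleeve=.104,lamp_base=.01,spray_can=.07,ink_jar=.055,clip_tin=.04,cork_mat=.005)
for t,z in Z.items():
    for b in boxes_of('wrist',t):
        if b['conf']>.2: print(t,round(b['conf'],2),np.round(b['location'],1),np.round(onz('wrist',b['location'],z),3))
# white can cap: top ellipse centroid both views
for n in('scene','side'):
    for b in masks_of(n,'spray_can')[:5]:
        m=b['pixels']; ys,xs=np.nonzero(m); print(n,np.round(b['location']),xs.min(),xs.max(),ys.min(),ys.max())
E
```

```text
[0.60341117 0.01898418 0.104     ]
[ 0.54396654 -0.0557708   0.104     ]
[ 0.48863421 -0.12878263  0.104     ]
wrench_grip 0.89 [232.4 220.8] [ 0.578 -0.021  0.113]
handle_plain 0.68 [231.5 221.3] [ 0.575 -0.025  0.104]
handle_sleeve 0.65 [233.3 219.7] [ 0.577 -0.024  0.104]
lamp_base 0.89 [277.2 224. ] [ 0.601 -0.063  0.01 ]
lamp_base 0.74 [242.4 138.3] [0.568 0.033 0.01 ]
spray_can 0.96 [ 36.2 182.2] [0.391 0.    0.07 ]
spray_can 0.91 [109.1  49.9] [0.477 0.112 0.07 ]
spray_can 0.62 [37.5 89.5] [0.411 0.081 0.07 ]
spray_can 0.57 [120.6 194.4] [ 0.466 -0.011  0.07 ]
ink_jar 0.72 [240.7 138.2] [0.577 0.038 0.055]
clip_tin 0.81 [163.1 251.1] [ 0.483 -0.083  0.04 ]
cork_mat 0.9 [246.5 358.9] [ 0.554 -0.252  0.005]
cork_mat 0.72 [232.8 220.4] [ 0.55  -0.061  0.005]
scene [343. 144.] 329 354 117 172
scene [324. 180.] 309 334 151 205
scene [371. 205.] 358 388 176 230
scene [380. 162.] 363 392 138 184
side [357. 218.] 342 370 187 247
side [367. 262.] 350 383 229 294
side [316. 243.] 303 331 215 279
side [394. 238.] 382 412 207 269
```

The wrist picture shows the white can's cap at (86,211), the boss at (224,225) with the plain handle end at (265,170), the clip tin at (163,254) and the ink jar at (237,143). Next I triangulate the can and the mat.

```bash
cat >> h.py <<'E'
def cyl(x,y):
    a=np.linspace(0,6.28,40); P=[]
    for r,z in((.0265,0),(.0265,.108),(.0205,.132)): P.append(np.c_[x+r*np.cos(a),y+r*np.sin(a),z+0*a])
    return np.vstack(P)
def fit(n,m,x0,z0=0):
    from scipy.optimize import least_squares
    c=cal(n); ys,xs=np.nonzero(m)
    t=np.array([xs.min(),xs.max()+1,ys.min(),ys.max()+1])
    def f(p):
        q=proj(n,cyl(*p)+[0,0,z0],c); return np.r_[q.min(0)[0],q.max(0)[0],q.min(0)[1],q.max(0)[1]]-t
    s=least_squares(f,x0,loss='soft_l1'); return s.x,f(s.x)
E
python3 - <<'E'
from h import *
for n in('scene','side','wrist'):
    viewer.read_camera(n)
    for b in masks_of(n,'spray_can'):
        if b['conf']<.3: continue
        r=fit(n,b['pixels'],(.47,-.01)); print(n,np.round(b['location']),np.round(r[0],4),np.round(r[1],1))
    for b in masks_of(n,'cork_mat')[:1]:
        cn,_=cv2.findContours(b['pixels'].astype(np.uint8),cv2.RETR_EXTERNAL,cv2.CHAIN_APPROX_SIMPLE)
        k=max(cn,key=cv2.contourArea).reshape(-1,2)
        w=np.array([onz(n,p,.005)[:2] for p in k]).astype(np.float32); print(n,'mat',cv2.minAreaRect(w))
print('cap',onz('wrist',(86,211),.132), 'plain end',onz('wrist',(267,167),.104),'boss',onz('wrist',(224,225),.045),'jar',onz('wrist',(235,144),.055),'tin',onz('wrist',(163,254),.04))
E
```

```text
scene [341. 143.] [ 0.3717 -0.0038] [ 0.1 -0.1 -1.2  1.2]
scene [323. 179.] [ 0.4726 -0.0091] [ 0.2 -0.2 -0.3  0.3]
scene [380. 159.] [0.3779 0.0811] [-0.2  0.2 -5.5  4. ]
scene [373. 207.] [0.4871 0.1113] [-0.5  0.5 -0.7  0.7]
scene [188. 177.] [ 0.5997 -0.2896] [  1.9 -34.3   0.2  -0.1]
scene mat ((0.5481795072555542, -0.29786282777786255), (0.13218778371810913, 0.1312347650527954), 10.059738159179688)
side [318. 245.] [0.484  0.1089] [-0.3  0.3 -0.6  0.5]
side [366. 262.] [0.3894 0.085 ] [ 0.4 -0.3 -0.4  0.3]
side [356. 217.] [ 0.4723 -0.0124] [-0.6  0.5 -1.7  1. ]
side [397. 239.] [ 0.3717 -0.0069] [-1.1  0.9 -0.3  0.2]
side mat ((0.5464845895767212, -0.29872214794158936), (0.12846271693706512, 0.13557207584381104), 11.035886764526367)
wrist [36. 90.] [0.4531 0.0821] [-0.9 60.8 -1.3  4.4]
wrist [109.  51.] [0.4878 0.1089] [-0.6  1.3  0.3 -0.4]
wrist [120. 193.] [ 0.4734 -0.0084] [-0.8  2.1 -1.4  0.9]
wrist mat ((0.5423645973205566, -0.2463247925043106), (0.046790994703769684, 0.13352158665657043), 89.93586730957031)
cap [ 0.47381354 -0.00616513  0.132     ] plain end [0.60703496 0.02160736 0.104     ] boss [ 0.55145136 -0.05104722  0.045     ] jar [0.57089555 0.0330899  0.055     ] tin [ 0.48244196 -0.085974    0.04      ]
```

Request:
apply_moves --pt "-0.05 -0.2 0 0 0 -0.1 1" --pt "-0.05 -0.4 0 0 0 -0.2 1" --pt "-0.05 -0.6 0 0 0 -0.3 1" --pt "-0.05 -0.8 0 0 0 -0.4 1" --pt "-0.05 -0.8875 0 0 0 -0.5 1" --pt "-0.05 -0.8875 0 0 0 -0.6 1" --pt "-0.05 -0.8875 0 0 0 -0.7 1" --pt "-0.05 -0.8875 0 0 0 -0.8 1" --pt "-0.05 -0.8875 0 0 0 -0.9 1" --pt "-0.05 -0.8875 0 0 0 -1 1" --pt "-0.05 -0.8875 0 0 0 -1 1" --pt "-0.05 -0.8875 0 0 0 -1 1" --pt "-0.05 -0.8875 0 0 0 -1 1"

```text
time_s: 3.4
tool_pos: [0.4725, -0.01, 0.1975]
tool_rot: [-180.0, 0.0, 175.8]
force: [-0.1, 0.6, -0.1]
grip_width: 0.0874
grasp_force: 0.0
```

```bash
python3 - <<'E'
from h import *
o=env.get_obs();print(o['qpos'],o['tool_pos'],o['tool_rot'])
c=cal('wrist');im=viewer.read_camera('wrist');cv2.imwrite('pics/w1.png',im[:,:,::-1])
for b in masks_of('wrist','spray_can'):
    if b['conf']<.3: continue
    r=fit('wrist',b['pixels'],(.47,-.01)); print(np.round(b['location']),np.round(r[0],4),np.round(r[1],1))
E
```

```text
[  4.42941699  -2.9483292   -6.20796158 107.08178922  -0.32616127
  75.84180578  84.11614732] [ 0.47251024 -0.0099817   0.19751277] [-1.79998381e+02  7.90638707e-03  1.75806802e+02]
[432.  80.] [0.3917 0.0839] [-0.8  0.5 -0.6  0.8]
[323. 188.] [ 0.4718 -0.0081] [-0.6  0.6 -1.8  1. ]
[456. 193.] [0.486  0.1098] [-1.5  0.7 -1.5  0.9]
```

View pics/w1.png

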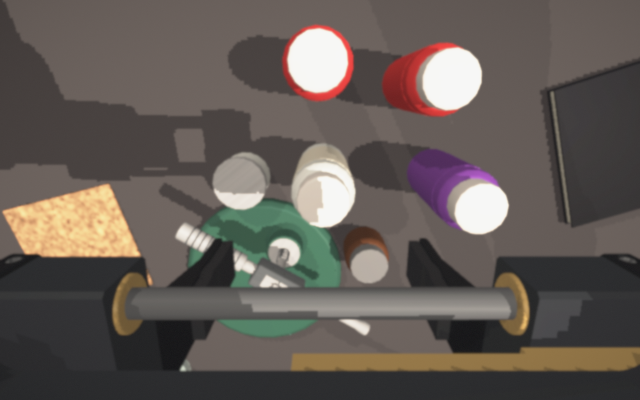

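The can (323,185) is centred between the fingers; the tin (241,182) and purple can (475,205) are clear of them. Descend and grip.

Request:
apply_moves --pt "0 0 0.15 0 0 0 1" --pt "0 0 0.3 0 0 0 1" --pt "0 0 0.45 0 0 0 1" --pt "0 0 0.55 0 0 0 1" --pt "0 0 0.61 0 0 0 1" --pt "0 0 0.61 0 0 0 1" --pt "0 0 0.61 0 0 0 0.3" --pt "0 0 0.61 0 0 0 0.3" --pt "0 0 0.61 0 0 0 0.3" --pt "0 0 0.61 0 0 0 0.3" --pt "0 0 0.61 0 0 0 0.3" --pt "0 0 0.61 0 0 0 0.3" --grip_force 25

```text
time_s: 4.7
tool_pos: [0.4729, -0.0097, 0.0759]
tool_rot: [180.0, 0.1, 176.0]
force: [0.1, 1.5, 1.2]
grip_width: 0.0507
grasp_force: 25.0
```

Request:
apply_moves --pt "0 0 -0.08 0 0 0 0.3" --pt "0 0 -0.22 0 0 0 0.3" --pt "0 0 -0.38 0 0 0 0.3" --pt "0 0 -0.54 0 0 0 0.3" --pt "0 0 -0.68 0 0 0 0.3" --pt "0 0 -0.75 0 0 0 0.3" --pt "0 0 -0.75 0 0 0 0.3" --pt "-0.03 -0.08 -0.75 0 0 0 0.3" --pt "-0.08 -0.22 -0.75 0 0 0 0.3" --pt "-0.14 -0.4 -0.75 0 0 0 0.3" --pt "-0.19 -0.56 -0.75 0 0 0 0.3" --pt "-0.238 -0.704 -0.75 0 0 0 0.3"

```text
time_s: 5.9
tool_pos: [0.5088, -0.1555, 0.2226]
tool_rot: [180.0, -0.2, 175.9]
force: [0.7, 0.7, -3.5]
grip_width: 0.051
grasp_force: 25.0
```

Request:
apply_moves --pt "-0.05 -0.15 0 0 0 0 0.3" --pt "-0.1 -0.3 0 0 0 0 0.3" --pt "-0.15 -0.45 0 0 0 0 0.3" --pt "-0.2 -0.6 0 0 0 0 0.3" --pt "-0.238 -0.704 0 0 0 0 0.3" --pt "-0.238 -0.704 0 0 0 0 0.3" --pt "-0.238 -0.704 0.15 0 0 0 0.3" --pt "-0.238 -0.704 0.3 0 0 0 0.3" --pt "-0.238 -0.704 0.45 0 0 0 0.3" --pt "-0.238 -0.704 0.58 0 0 0 0.3" --pt "-0.238 -0.704 0.65 0 0 0 0.3" --pt "-0.238 -0.704 0.65 0 0 0 0.3"

```text
time_s: 7.1
tool_pos: [0.5452, -0.2958, 0.0917]
tool_rot: [179.8, -0.4, 176.0]
force: [0.7, 1.3, -3.4]
grip_width: 0.0512
grasp_force: 25.0
```

```bash
python3 - <<'E'
from h import *
o=env.get_obs();print(o['tool_pos'],o['tool_rot'],o['force'],o['grip_width'],o['qpos'])
im=[viewer.read_camera(n) for n in('side','scene')]
cv2.imwrite('pics/c1.png',np.hstack([im[0][100:300,250:560],im[1][80:280,100:410]])[:,:,::-1])
E
```

```text
[ 0.54518001 -0.29577225  0.09168062] [179.84230708  -0.36902049 175.979979  ] [ 0.68193746  1.27715892 -3.41161945] 0.05115770008765523 [ 19.85503739  19.02878443   7.52174537  94.9063371   -2.66602426
  66.64123693 114.02439517]
```

View pics/c1.png

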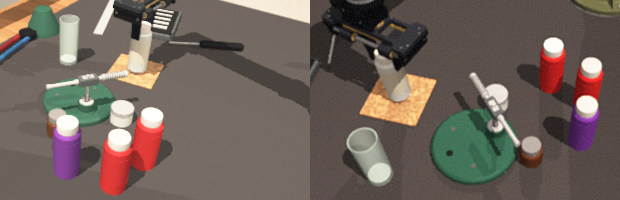

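The can hangs above the middle of the mat (left crop ~(138,65), right crop ~(398,90)), upright and held. Lower it the last ~11 mm gently.

Request:
apply_moves --pt "0 0 0.02 0 0 0 0.3" --pt "0 0 0.035 0 0 0 0.3" --pt "0 0 0.045 0 0 0 0.3" --pt "0 0 0.05 0 0 0 0.3" --pt "0 0 0.05 0 0 0 0.3" --pt "0 0 0.05 0 0 0 0.3"

```text
time_s: 7.8
tool_pos: [0.5476, -0.2977, 0.0856]
tool_rot: [-180.0, 0.0, 175.9]
force: [0.4, -0.1, -3.4]
grip_width: 0.051
grasp_force: 25.0
```

Request:
apply_moves --pt "0 0 0.008 0 0 0 0.3" --pt "0 0 0.015 0 0 0 0.3" --pt "0 0 0.02 0 0 0 0.3" --pt "0 0 0.024 0 0 0 0.3" --pt "0 0 0.024 0 0 0 0.3"

```text
time_s: 8.3
tool_pos: [0.5479, -0.2976, 0.081]
tool_rot: [-180.0, 0.0, 176.0]
force: [-0.3, 0.1, -0.9]
grip_width: 0.0509
grasp_force: 25.0
```

Request:
apply_moves --pt "0 0 0.003 0 0 0 0.3" --pt "0 0 0.003 0 0 0 0.7" --pt "0 0 0.003 0 0 0 1" --pt "0 0 0.003 0 0 0 1" --pt "0 0 0.003 0 0 0 1" --pt "0 0 0 0 0 0 1" --pt "0 0 -0.1 0 0 0 1" --pt "0 0 -0.25 0 0 0 1" --pt "0 0 -0.4 0 0 0 1" --pt "0 0 -0.55 0 0 0 1" --pt "0 0 -0.65 0 0 0 1" --pt "0 0 -0.65 0 0 0 1"

```text
time_s: 9.5
tool_pos: [0.5494, -0.2987, 0.2146]
tool_rot: [-179.9, 0.4, 175.9]
force: [1.0, 0.1, 0.4]
grip_width: 0.0869
grasp_force: 0.0
```

```bash
python3 - <<'E'
from h import *
o=env.get_obs();print(o['tool_pos'],o['tool_rot'],o['qpos'])
ims={}
for n in('side','scene'):
    ims[n]=viewer.read_camera(n)
    for b in masks_of(n,'spray_can'):
        if b['conf']<.3: continue
        r=fit(n,b['pixels'],(.5,-.1),0.0); print(n,np.round(b['location']),np.round(r[0],4),np.round(r[1],1))
    for t in('wrench_grip','handle_plain','handle_sleeve'):
        for b in masks_of(n,t)[:1]:
            ys,xs=np.nonzero(b['pixels']); print(n,t,b['conf'],xs.min(),xs.max(),ys.min(),ys.max(),b['location'])
cv2.imwrite('pics/c2.png',np.hstack([cv2.resize(ims['side'][140:240,280:410],None,fx=3,fy=3),cv2.resize(ims['scene'][140:240,215:345],None,fx=3,fy=3)])[:,:,::-1])
E
```

```text
[ 0.54941019 -0.29873844  0.21460442] [-179.85502475    0.36709632  175.9378556 ] [ 19.54351861  14.50379859   7.97186611  86.23594231  -2.03923957
  79.00662306 113.57711635]
side [398. 239.] [ 0.3717 -0.0069] [-1.1  0.9 -0.3  0.2]
side [368. 264.] [0.3908 0.0828] [-0.6  0.6 -0.3  0.2]
side [390. 153.] [ 0.5479 -0.3071] [-0.6  0.5 -0.1  0.1]
side [318. 246.] [0.4832 0.1101] [-0.3  0.3 -0.1  0. ]
side wrench_grip 0.88 297 376 171 199 [337.4, 179.2]
side handle_plain 0.82 297 377 170 201 [337.2, 182.6]
side handle_sleeve 0.94 295 378 169 200 [337.7, 179.7]
scene [184. 157.] [ 0.5427 -0.2997] [-0.6  0.7 -0.9  0.8]
scene [370. 202.] [0.4876 0.1102] [-1.1  0.9 -0.8  0.7]
scene [341. 145.] [ 0.3734 -0.0043] [-0.4  0.3 -0.7  0.7]
scene [378. 159.] [0.3779 0.0811] [-0.2  0.2 -5.5  4. ]
scene wrench_grip 0.82 260 308 154 224 [279.7, 185.7]
scene handle_plain 0.88 259 308 153 224 [280.5, 186.5]
scene handle_sleeve 0.9 259 308 154 223 [283.1, 186.1]
```

View pics/c2.png

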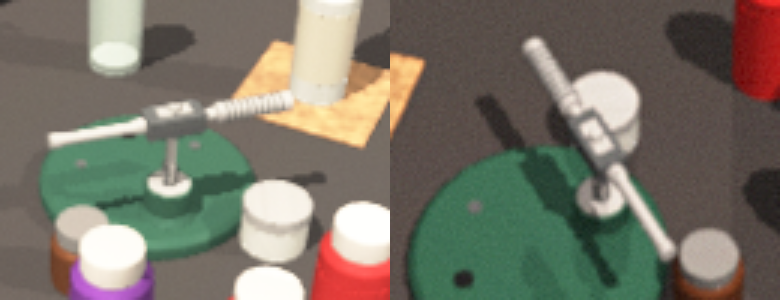

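The can stands on the mat, and the wrench swing is clear. In the crop, side-view wrench ends are at about (296.7,186.7) plain and (377.3,173.3) sleeve; in the scene view (308,224) plain and (262,154) sleeve.

```bash
python3 - <<'E'
from h import *
for n,a,b,k in(('side',(296.7,186.7),(377.3,173.3),(338.3,179.3)),('scene',(308.3,224),(261.7,154),(284.3,185))):
    A,B,K=[onz(n,p,.104)[:2] for p in(a,b,k)]; d=A-B
    print(n,A,B,(A+B)/2,K,np.linalg.norm(d),np.degrees(np.arctan2(d[1],d[0])))
E
```

```text
side [0.60631183 0.01985893] [ 0.493266   -0.13384621] [ 0.54978892 -0.05699364] [ 0.55058337 -0.05888184] 0.19079996796860688 53.66656021569196
scene [0.60527268 0.02329704] [ 0.49340482 -0.13314888] [ 0.54933875 -0.05492592] [ 0.54418047 -0.05644586] 0.19232718606768726 54.4330444757629
```

Request:
apply_moves --pt "0.01 0.12 0 0 0 -0.07 1" --pt "0.02 0.3 0 0 0 -0.14 1" --pt "0.03 0.45 0 0 0 -0.22 1" --pt "0.043 0.605 0 0 0 -0.3 1" --pt "0.06 0.75 0 0 0 -0.38 1" --pt "0.07 0.88 0 0 0 -0.46 1" --pt "0.07 0.9 0 0 0 -0.54 1" --pt "0.07 0.9 0 0 0 -0.62 1" --pt "0.07 0.9 0 0 0 -0.675 1" --pt "0.07 0.9 0 0 0 -0.675 1" --pt "0.07 0.9 0 0 0 -0.675 1" --pt "0.07 0.9 0 0 0 -0.675 1"

```text
time_s: 11.2
tool_pos: [0.5463, -0.1173, 0.2106]
tool_rot: [180.0, -0.0, -126.1]
force: [0.2, -0.8, 0.6]
grip_width: 0.0872
grasp_force: 0.0
```

```bash
cat >> h.py <<'E'
def to(P):
    o=env.get_obs(); r=R.from_euler('xyz',o['tool_rot'],degrees=True)
    print('pos',np.round(o['tool_pos'],4),np.round(o['tool_rot'],2),'q',np.round(o['qpos'],1),'t',o['time_s'])
    print('scaled shift',np.round(r.inv().apply(np.array(P)-o['tool_pos'])/.2,4))
E
python3 - <<'E'
from h import *
to([.5495,-.056,.2146])
im=viewer.read_camera('wrist');cv2.imwrite('pics/w2.png',im[:,:,::-1])
E
```

```text
pos [ 0.5463 -0.1173  0.2106] [ 180.     -0.   -126.14] q [ 12.6   7.1  -3.5  95.2   0.4  77.7 152.9] t 11.2
scaled shift [-0.2569  0.1677 -0.0199]
```

View pics/w2.png

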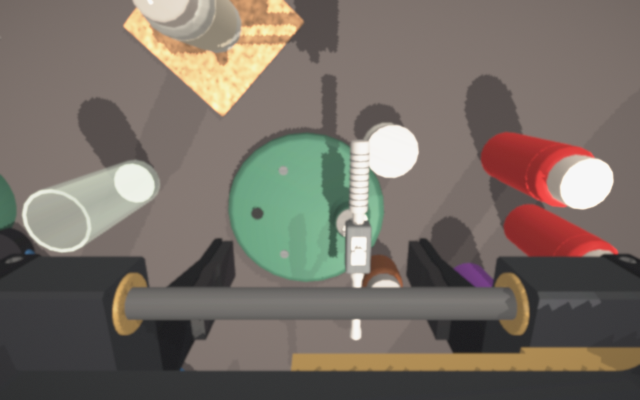

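The wrist view shows the sleeve end at (360,142), the block at (358,248) and the plain end at (356,338), with the handles nearly vertical in the picture, as they should be for gripping.

```bash
python3 - <<'E'
from h import *
A,B,K=[onz('wrist',p,z)[:2] for p,z in(((356,337),.104),((360,142),.106),((358,248),.109))]
d=A-B;print(A,B,(A+B)/2,K,np.linalg.norm(d),np.degrees(np.arctan2(d[1],d[0])))
to([(A+B)[0]/2,(A+B)[1]/2,.195])
E
```

```text
[0.6067871  0.02476103] [ 0.49618154 -0.13109592] [ 0.55148432 -0.05316744] [ 0.55046437 -0.05508214] 0.19111508948637654 54.63817323179033
pos [ 0.5463 -0.1172  0.2106] [-180.     -0.   -126.12] q [ 12.6   7.1  -3.5  95.2   0.4  77.7 152.9] t 11.25
scaled shift [-0.274   0.1679  0.0781]
```

Request:
apply_moves --pt "-0.13 0.084 0 0 0 0 1" --pt "-0.263 0.1675 0 0 0 0 1" --pt "-0.263 0.1675 0 0 0 0 1" --pt "-0.263 0.1675 0.15 0 0 0 1" --pt "-0.263 0.1675 0.3 0 0 0 1" --pt "-0.263 0.1675 0.45 0 0 0 1" --pt "-0.263 0.1675 0.56 0 0 0 1" --pt "-0.263 0.1675 0.618 0 0 0 1" --pt "-0.263 0.1675 0.618 0 0 0 1" --pt "-0.263 0.1675 0.618 0 0 0 0.4" --pt "-0.263 0.1675 0.618 0 0 0 0.4" --pt "-0.263 0.1675 0.618 0 0 0 0.3" --pt "-0.263 0.1675 0.618 0 0 0 0.3" --pt "-0.263 0.1675 0.618 0 0 0 0.3" --grip_force 5

```text
time_s: 12.65
tool_pos: [0.5505, -0.0549, 0.0876]
tool_rot: [-180.0, 0.0, -126.0]
force: [0.2, 0.1, 0.2]
grip_width: 0.055
grasp_force: 0.0
```

```bash
python3 - <<'E'
from h import *
to([.5502,-.055,.087])
im=viewer.read_camera('wrist');cv2.imwrite('pics/w3.png',im[:,:,::-1])
E
```

```text
pos [ 0.5505 -0.0549  0.0876] [-1.7995e+02  2.0000e-02 -1.2604e+02] q [  8.7  11.6  -6.4 104.7   1.4  63.8 145.7] t 12.65
scaled shift [0.0013 0.001  0.003 ]
```

View pics/w3.png

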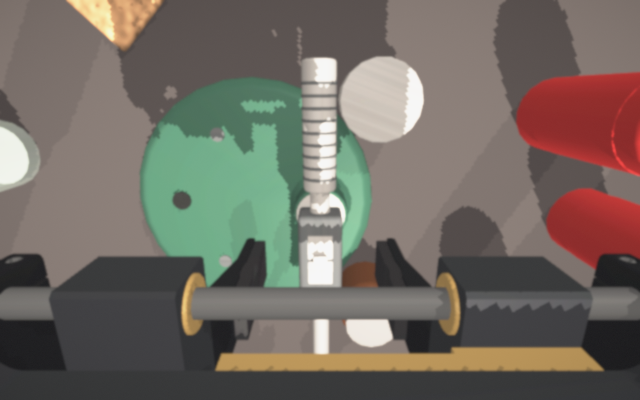

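The block (320,250) is centred between the fingers and the handles are square to the closing line. Close gently.

Request:
apply_moves --pt "0 0 0 0 0 0 0.4" --pt "0 0 0 0 0 0 0.15" --pt "0 0 0 0 0 0 0.15" --pt "0 0 0 0 0 0 0.15" --pt "0 0 0 0 0 0 0.15" --pt "0 0 0 0 0 0 0.15" --pt "0 0 0 0 0 0 0.15" --pt "0 0 0 0 0 0 0.15" --grip_force 10

```text
time_s: 13.5
tool_pos: [0.5504, -0.055, 0.0871]
tool_rot: [-180.0, 0.0, -126.0]
force: [0.9, -0.8, -0.6]
grip_width: 0.0213
grasp_force: 10.0
```

```bash
python3 - <<'E'
from h import *
to([.5502,-.055,.087]);o=env.get_obs();print(o['force'],o['wrist_torque'],o['grip_width'],o['grasp_force'])
E
```

```text
pos [ 0.5504 -0.055   0.0871] [-179.97    0.   -126.05] q [  8.7  11.6  -6.4 104.7   1.5  63.8 145.7] t 13.5
scaled shift [0.0006 0.0006 0.0006]
[ 0.94188186 -0.79655217 -0.59805918] [-0.01644831 -0.20486743  0.01417601] 0.021325228367826597 9.999247044324875
```

Request:
apply_moves --pt "0 0 0 0 0 0 0.15" --pt "0 0 0 0 0 0 0.15" --pt "0 0 0.0001 0 0 0.05 0.15" --pt "0 0 0.0002 0 0 0.14 0.15" --pt "0 0 0.0004 0 0 0.23 0.15" --pt "0 0 0.0006 0 0 0.32 0.15" --pt "0 0 0.0008 0 0 0.41 0.15" --pt "0 0 0.0009 0 0 0.5 0.15" --pt "0 0 0.001 0 0 0.59 0.15" --pt "0 0 0.0012 0 0 0.68 0.15" --pt "0 0 0.0013 0 0 0.7214 0.15" --pt "0 0 0.0013 0 0 0.7214 0.15" --pt "0 0 0.0013 0 0 0.7214 0.15" --grip_force 20

```text
time_s: 14.8
tool_pos: [0.5502, -0.0545, 0.0868]
tool_rot: [180.0, -0.0, 172.1]
force: [0.8, 0.4, -0.2]
grip_width: 0.0207
grasp_force: 20.1
```

```bash
python3 - <<'E'
from h import *
to([.5502,-.055,.087]);o=env.get_obs();print(o['force'],o['wrist_torque'],o['grip_width'],o['grasp_force'])
E
```

```text
pos [ 0.5502 -0.0545  0.0868] [179.98  -0.   172.07] q [ 3.400e+00  1.140e+01 -5.000e-01  1.049e+02  1.000e-01  6.370e+01
  8.490e+01] t 14.8
scaled shift [-0.0004 -0.0027 -0.0008]
[ 0.81074017  0.38581846 -0.17134764] [ 0.20338349 -0.22300128  0.11756279] 0.020658191010633833 20.059901475906372
```

Request:
apply_moves --pt "0 0 0.0001 0 0 0.06 0.15" --pt "0 0 0.0002 0 0 0.15 0.15" --pt "0 0 0.0004 0 0 0.24 0.15" --pt "0 0 0.0006 0 0 0.33 0.15" --pt "0 0 0.0008 0 0 0.42 0.15" --pt "0 0 0.0009 0 0 0.51 0.15" --pt "0 0 0.001 0 0 0.6 0.15" --pt "0 0 0.0012 0 0 0.68 0.15" --pt "0 0 0.0013 0 0 0.7214 0.15"

```text
time_s: 15.7
tool_pos: [0.5505, -0.054, 0.0866]
tool_rot: [179.9, -0.0, 109.9]
force: [2.0, 1.4, -0.6]
grip_width: 0.0205
grasp_force: 20.2
```

Request:
apply_moves --pt "0 0 0.0001 0 0 0.06 0.15" --pt "0 0 0.0002 0 0 0.15 0.15" --pt "0 0 0.0004 0 0 0.24 0.15" --pt "0 0 0.0006 0 0 0.33 0.15" --pt "0 0 0.0008 0 0 0.42 0.15" --pt "0 0 0.0009 0 0 0.51 0.15" --pt "0 0 0.001 0 0 0.6 0.15" --pt "0 0 0.0012 0 0 0.68 0.15" --pt "0 0 0.0013 0 0 0.7214 0.15" --pt "0 0 0.0013 0 0 0.7214 0.15" --pt "0 0 0.0013 0 0 0.7214 0.15" --pt "0 0 0.0013 0 0 0.7214 0.15"

```text
time_s: 16.9
tool_pos: [0.5508, -0.0544, 0.0864]
tool_rot: [180.0, -0.1, 48.1]
force: [3.2, 1.1, -2.5]
grip_width: 0.0202
grasp_force: 20.1
```

```bash
python3 - <<'E'
from h import *
to([.5502,-.055,.0865]);o=env.get_obs();print(o['force'],o['wrist_torque'],o['grip_width'],o['grasp_force'])
im=[viewer.read_camera(n) for n in('side','scene')]
cv2.imwrite('pics/c3.png',np.hstack([cv2.resize(im[0][120:240,270:430],None,fx=2.4,fy=2.4),cv2.resize(im[1][130:250,200:360],None,fx=2.4,fy=2.4)])[:,:,::-1])
E
```

```text
pos [ 0.5508 -0.0544  0.0864] [ 1.7997e+02 -7.0000e-02  4.8070e+01] q [ -7.3  11.4  11.4 105.3  -2.5  63.5 -36.9] t 16.9
scaled shift [-0.0043 -0.     -0.0006]
[ 3.23266912  1.0830553  -2.53656704] [ 0.34655938 -0.8622066   0.13008536] 0.02022898738905818 20.078253149986267
```

View pics/c3.png

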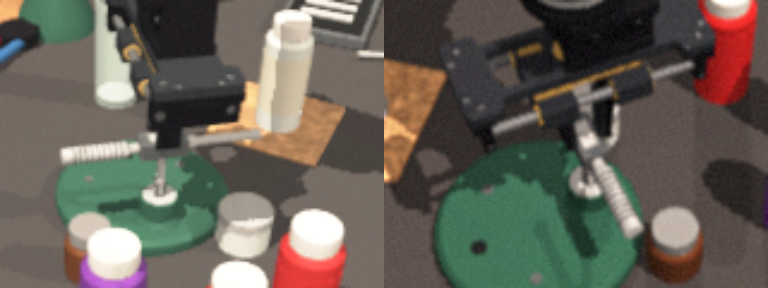

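The sleeve (left crop (95,152)) now points where the plain handle was: the wrench followed half a turn and nothing else moved. Now back 95°.

Request:
apply_moves --pt "0 0 -0.0001 0 0 -0.05 0.15" --pt "0 0 -0.0002 0 0 -0.14 0.15" --pt "0 0 -0.0004 0 0 -0.23 0.15" --pt "0 0 -0.0006 0 0 -0.32 0.15" --pt "0 0 -0.0008 0 0 -0.41 0.15" --pt "0 0 -0.0009 0 0 -0.5 0.15" --pt "0 0 -0.001 0 0 -0.5527 0.15"

```text
time_s: 17.7
tool_pos: [0.5504, -0.0543, 0.0866]
tool_rot: [180.0, -0.1, 95.7]
force: [3.4, 2.5, -1.3]
grip_width: 0.02
grasp_force: 20.2
```

Request:
apply_moves --pt "0 0 -0.0001 0 0 -0.05 0.15" --pt "0 0 -0.0002 0 0 -0.14 0.15" --pt "0 0 -0.0004 0 0 -0.23 0.15" --pt "0 0 -0.0006 0 0 -0.32 0.15" --pt "0 0 -0.0008 0 0 -0.41 0.15" --pt "0 0 -0.0009 0 0 -0.5 0.15" --pt "0 0 -0.001 0 0 -0.5527 0.15" --pt "0 0 -0.001 0 0 -0.5527 0.15" --pt "0 0 -0.001 0 0 -0.5527 0.15" --pt "0 0 -0.001 0 0 -0.5527 0.15"

```text
time_s: 18.7
tool_pos: [0.55, -0.0546, 0.0867]
tool_rot: [180.0, -0.0, 142.9]
force: [2.1, 3.0, -0.5]
grip_width: 0.0205
grasp_force: 20.0
```

Request:
apply_moves --pt "0 0 0.0001 0 0 0.06 0.15" --pt "0 0 0.0002 0 0 0.15 0.15" --pt "0 0 0.0004 0 0 0.24 0.15" --pt "0 0 0.0006 0 0 0.33 0.15" --pt "0 0 0.0008 0 0 0.42 0.15" --pt "0 0 0.0009 0 0 0.51 0.15" --pt "0 0 0.001 0 0 0.6 0.15" --pt "0 0 0.0012 0 0 0.68 0.15" --pt "0 0 0.0013 0 0 0.7214 0.15"

```text
time_s: 19.6
tool_pos: [0.5506, -0.0544, 0.0865]
tool_rot: [180.0, -0.0, 80.8]
force: [4.1, 2.9, -1.3]
grip_width: 0.0206
grasp_force: 20.2
```

Request:
apply_moves --pt "0 0 0.0001 0 0 0.06 0.15" --pt "0 0 0.0002 0 0 0.15 0.15" --pt "0 0 0.0004 0 0 0.24 0.15" --pt "0 0 0.0006 0 0 0.33 0.15" --pt "0 0 0.0008 0 0 0.42 0.15" --pt "0 0 0.0009 0 0 0.51 0.15" --pt "0 0 0.001 0 0 0.6 0.15" --pt "0 0 0.0012 0 0 0.68 0.15" --pt "0 0 0.0013 0 0 0.7214 0.15"

```text
time_s: 20.5
tool_pos: [0.5509, -0.0548, 0.0863]
tool_rot: [180.0, -0.1, 18.7]
force: [3.9, 1.9, -2.2]
grip_width: 0.02
grasp_force: 20.2
```

```bash
python3 - <<'E'
from h import *
to([.5502,-.055,.0865]);o=env.get_obs();print(o['force'],o['wrist_torque'],o['grip_width'],o['grasp_force'])
E
```

```text
pos [ 0.5509 -0.0548  0.0863] [ 1.7995e+02 -7.0000e-02  1.8740e+01] q [ -9.9  11.4  14.3 105.4  -3.1  63.5 -65.7] t 20.5
scaled shift [-0.0036 -0.     -0.0011]
[ 3.9113456   1.94151834 -2.1645938 ] [ 0.46457606 -0.96715172  0.15131763] 0.019973610952174523 20.177656710147858
```

Request:
apply_moves --pt "0 0 0.0001 0 0 0.06 0.15" --pt "0 0 0.0002 0 0 0.15 0.15" --pt "0 0 0.0004 0 0 0.24 0.15" --pt "0 0 0.0006 0 0 0.33 0.15" --pt "0 0 0.0008 0 0 0.42 0.15" --pt "0 0 0.0009 0 0 0.51 0.15" --pt "0 0 0.001 0 0 0.6 0.15" --pt "0 0 0.0012 0 0 0.68 0.15" --pt "0 0 0.0013 0 0 0.7214 0.15" --pt "0 0 0.0013 0 0 0.7214 0.15" --pt "0 0 0.0013 0 0 0.7214 0.15" --pt "0 0 0.0013 0 0 0.7214 0.15"

```text
time_s: 21.7
tool_pos: [0.5503, -0.0559, 0.0872]
tool_rot: [180.0, -0.1, -43.1]
force: [-0.1, 0.1, 5.8]
grip_width: 0.0135
grasp_force: 2.8
```

Request:
apply_moves --pt "0 0 -0.0001 0 0 -0.05 0.15" --pt "0 0 -0.0002 0 0 -0.14 0.15" --pt "0 0 -0.0004 0 0 -0.23 0.15" --pt "0 0 -0.0006 0 0 -0.32 0.15" --pt "0 0 -0.0008 0 0 -0.41 0.15" --pt "0 0 -0.0009 0 0 -0.5 0.15" --pt "0 0 -0.001 0 0 -0.5527 0.15"

```text
time_s: 22.4
tool_pos: [0.5506, -0.0563, 0.0872]
tool_rot: [179.9, -0.1, 4.6]
force: [1.1, -0.1, 4.0]
grip_width: 0.0129
grasp_force: 1.9
```

Request:
apply_moves --pt "0 0 -0.0001 0 0 -0.05 0.15" --pt "0 0 -0.0002 0 0 -0.14 0.15" --pt "0 0 -0.0004 0 0 -0.23 0.15" --pt "0 0 -0.0006 0 0 -0.32 0.15" --pt "0 0 -0.0008 0 0 -0.41 0.15" --pt "0 0 -0.0009 0 0 -0.5 0.15" --pt "0 0 -0.001 0 0 -0.5527 0.15" --pt "0 0 -0.001 0 0 -0.5527 0.15" --pt "0 0 -0.001 0 0 -0.5527 0.15" --pt "0 0 -0.001 0 0 -0.5527 0.15"

```text
time_s: 23.4
tool_pos: [0.5504, -0.0559, 0.0872]
tool_rot: [179.9, 0.0, 51.8]
force: [0.7, -0.8, 5.9]
grip_width: 0.0128
grasp_force: 2.9
```

```bash
python3 - <<'E'
from h import *
to([.5502,-.055,.0865]);o=env.get_obs();print(o['force'],o['wrist_torque'],o['grip_width'],o['grasp_force'])
E
```

```text
pos [ 0.5504 -0.0559  0.0872] [1.7993e+02 3.0000e-02 5.1790e+01] q [ -6.9  11.3  11.  105.3  -2.3  63.6 -33.2] t 23.4
scaled shift [ 0.0032 -0.0036  0.0036]
[ 0.74116009 -0.80099382  5.85170133] [-0.07752061  0.15598915  0.07227266] 0.012770395242945489 2.909563588400488
```

The grip width fell to 13 mm during this step, so the grasp slipped. Look before doing anything else.

```bash
python3 - <<'E'
from h import *
im=[viewer.read_camera(n) for n in('side','scene','wrist')]
a=np.hstack([cv2.resize(im[0][120:240,270:430],None,fx=2.5,fy=2.5),cv2.resize(im[1][130:250,200:360],None,fx=2.5,fy=2.5)])
b=cv2.resize(im[2][20:370,40:600],None,fx=.8,fy=.8); b=np.pad(b,((0,0),(0,800-b.shape[1]),(0,0)))
cv2.imwrite('pics/c4.png',np.vstack([a,b])[:,:,::-1])
E
```

```text
(no output)
```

View pics/c4.png

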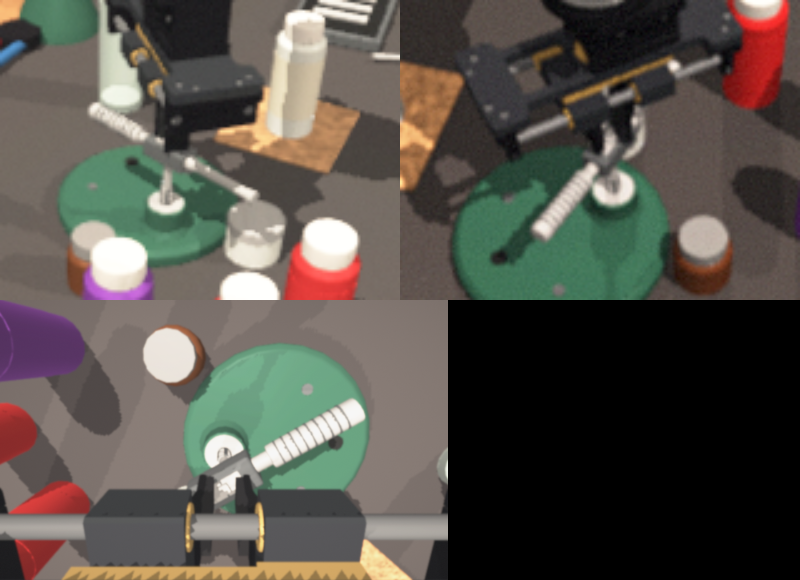

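The picture shows the wrench at an angle to the fingers: the sleeve end is near scene pixel (258,223) and side pixel (308,163), and the plain end is at side (372,198). So the fingers are no longer around the block. Compute the wrench's true angle.

```bash
python3 - <<'E'
from h import *
ax=np.array([.5502,-.055])
for n,p,s in(('side',(308,163.2),1),('side',(372,198),-1),('scene',(258,222.8),1),('wrist',(360/.8+40,(408-300)/.8+20),1)):
    v=(onz(n,p,.104)[:2]-ax); print(n,v,np.linalg.norm(v),'plain dir',np.degrees(np.arctan2(-s*v[1],-s*v[0])))
o=env.get_obs();print(o['qpos'],o['tool_pos'])
E
```

```text
side [ 0.09366858 -0.01454692] 0.09479143575170702 plain dir 171.17237181691934
side [-0.09321963  0.00903476] 0.09365642786226343 plain dir 174.46423720979203
scene [ 0.09121733 -0.00709768] 0.09149304710430267 plain dir 175.55074051063943
wrist [ 0.09589122 -0.01206405] 0.0966471239444919 plain dir 172.82930413130438
[ -6.89460815  11.29389108  11.03237557 105.27170327  -2.3225555
  63.62269167 -33.25093772] [ 0.5503344  -0.05590479  0.08717286]
```

The wrench has turned about 241° forward (plain handle at 173.5°) and stayed there when the fingers slipped off it. Open and lift clear, then check.

Request:
apply_moves --pt "0 0 0 0 0 0 0.3" --pt "0 0 0 0 0 0 0.6" --pt "0 0 0 0 0 0 0.9" --pt "0 0 0 0 0 0 0.9" --pt "0 0 0 0 0 0 0.9" --pt "0 0 0 0 0 0 0.9"

```text
time_s: 24.15
tool_pos: [0.5499, -0.0555, 0.0863]
tool_rot: [180.0, 0.0, 51.8]
force: [-0.0, -0.2, -0.3]
grip_width: 0.0529
grasp_force: 0.0
```

Request:
apply_moves --pt "0 0 -0.02 0 0 0 0.9" --pt "0 0 -0.08 0 0 0 0.9" --pt "0 0 -0.15 0 0 0 0.9" --pt "0 0 -0.25 0 0 0 0.9" --pt "0 0 -0.35 0 0 0 0.9" --pt "0 0 -0.35 0 0 0 0.9"

```text
time_s: 24.75
tool_pos: [0.5526, -0.0551, 0.1606]
tool_rot: [179.7, -0.2, 52.0]
force: [-0.0, -1.0, 0.2]
grip_width: 0.0781
grasp_force: 0.0
```

```bash
python3 - <<'E'
from h import *
to([.5502,-.055,.0865]);o=env.get_obs();print(o['force'],o['wrist_torque'],o['grip_width'])
im=[viewer.read_camera(n) for n in('side','scene','wrist')]
a=np.hstack([cv2.resize(im[0][120:240,270:430],None,fx=2.5,fy=2.5),cv2.resize(im[1][130:250,200:360],None,fx=2.5,fy=2.5)])
b=cv2.resize(im[2][20:370,40:600],None,fx=.8,fy=.8); b=np.pad(b,((0,0),(0,800-b.shape[1]),(0,0)))
cv2.imwrite('pics/c5.png',np.vstack([a,b])[:,:,::-1])
E
```

```text
pos [ 0.5526 -0.0551  0.1606] [179.69  -0.24  51.95] q [ -7.2   7.7  11.1 100.5  -1.6  71.6 -33.7] t 24.75
scaled shift [-0.0089 -0.0118  0.3702]
[-0.01305662 -0.96900659  0.19601941] [0.00464518 0.01375232 0.00592148] 0.07813170871968861
```

View pics/c5.png

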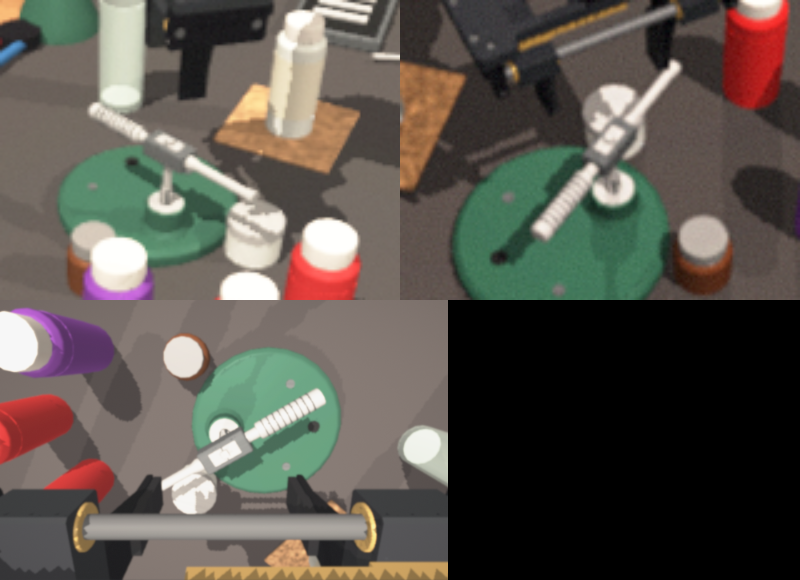

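The wrench stands free in the picture: plain end at scene (310,157), sleeve end at (258,223). That was one picture more than the ten allowed, so from here I work from numbers only. I measure the wrench now, and also its angle after the first half turn from the stored picture.

```bash
cat >> h.py <<'E'
def wrench(cams=('side','scene','wrist'),ax=(.5502,-.055)):
    ax=np.array(ax)
    for n in cams:
        c=cal(n); viewer.read_camera(n)
        for t in('handle_plain','handle_sleeve','wrench_grip'):
            for b in masks_of(n,t)[:1]:
                ys,xs=np.nonzero(b['pixels']); w=np.array([onz(n,(x,y),.104,c)[:2] for x,y in zip(xs+.5,ys+.5)])
                v=w-ax; r=np.linalg.norm(v,axis=1); k=(r>.04)&(r<.105); v=v[k]; a=np.degrees(np.arctan2(v[:,1],v[:,0]))
                if len(a)<20: continue
                h=2*np.radians(a); m=np.degrees(np.angle(np.exp(1j*h).mean()))/2
                s=abs((a-m+90)%360-90)<90
                u=np.array([np.cos(np.radians(m)),np.sin(np.radians(m))]); al=(w-ax)@u
                print(n,t,round(b['conf'],2),'axis dir',round(m,1),'n+-',s.sum(),(~s).sum(),'ext',al.min().round(3),al.max().round(3))
E
python3 - <<'E'
from h import *
wrench()
ax=np.array([.5502,-.055])
for n,p in(('side',(298.2,184.6)),('scene',(303.3,225.8)),('side',(262/2.4+270,134/2.4+120))):
    v=onz(n,p,.104)[:2]-ax; print('c3',n,v,np.linalg.norm(v),np.degrees(np.arctan2(v[1],v[0])))
E
```

```text
side handle_plain 0.88 axis dir -13.0 n+- 150 186 ext -0.098 0.1
side handle_sleeve 0.87 axis dir -13.7 n+- 141 147 ext -0.099 0.101
side wrench_grip 0.75 axis dir -12.6 n+- 147 170 ext -0.099 0.098
scene handle_plain 0.87 axis dir -6.1 n+- 250 102 ext -0.095 0.098
scene handle_sleeve 0.82 axis dir -5.8 n+- 254 67 ext -0.093 0.098
scene wrench_grip 0.95 axis dir -6.0 n+- 289 138 ext -0.098 0.1
wrist handle_plain 0.7 axis dir -7.2 n+- 1985 422 ext -0.069 0.097
wrist handle_sleeve 0.74 axis dir -7.2 n+- 1920 375 ext -0.068 0.097
wrist wrench_grip 0.83 axis dir -7.3 n+- 1956 372 ext -0.068 0.097
c3 side [0.0583672  0.06682666] 0.08872729006392166 48.86564783247593
c3 scene [0.06239138 0.07156642] 0.09494439418313604 48.91818413577983
c3 side [-0.06529653 -0.07248237] 0.097556811160152 -132.0144492245881
```

Request:
apply_moves --pt "0 0 0 0 0 -0.06 1" --pt "0 0 0 0 0 -0.15 1" --pt "0 0 0 0 0 -0.24 1" --pt "0 0 0 0 0 -0.33 1" --pt "0 0 0 0 0 -0.42 1" --pt "0 0 0 0 0 -0.51 1" --pt "0 0 0 0 0 -0.6 1" --pt "0 0 0 0 0 -0.67 1" --pt "0 0 0 0 0 -0.704 1"

```text
time_s: 26.4
tool_pos: [0.5502, -0.0549, 0.1564]
tool_rot: [180.0, 0.0, 112.7]
force: [-0.0, 0.3, 0.5]
grip_width: 0.0874
grasp_force: 0.0
```

Request:
apply_moves --pt "0 0 0 0 0 -0.06 1" --pt "0 0 0 0 0 -0.15 1" --pt "0 0 0 0 0 -0.24 1" --pt "0 0 0 0 0 -0.33 1" --pt "0 0 0 0 0 -0.42 1" --pt "0 0 0 0 0 -0.51 1" --pt "0 0 0 0 0 -0.6 1" --pt "0 0 0 0 0 -0.67 1" --pt "0 0 0 0 0 -0.704 1" --pt "0 0 0 0 0 -0.704 1" --pt "0 0 0 0 0 -0.704 1" --pt "0 0 0 0 0 -0.704 1"

```text
time_s: 27.6
tool_pos: [0.5502, -0.0549, 0.1563]
tool_rot: [-180.0, 0.0, 172.9]
force: [0.2, -0.4, -0.3]
grip_width: 0.0866
grasp_force: 0.0
```

```bash
python3 - <<'E'
from h import *
to([.5503,-.0548,.084]); wrench(('side','scene','wrist'))
E
```

```text
pos [ 0.5502 -0.0549  0.1563] [-1.8000e+02  1.0000e-02  1.7291e+02] q [  0.    8.    3.2 100.5  -0.5  71.5  86.2] t 27.6
scaled shift [-0.0004  0.0006  0.3617]
side handle_plain 0.89 axis dir -13.3 n+- 140 153 ext -0.098 0.1
side handle_sleeve 0.66 axis dir -13.6 n+- 122 131 ext -0.096 0.098
side wrench_grip 0.93 axis dir -12.5 n+- 172 153 ext -0.098 0.101
scene handle_plain 0.85 axis dir -6.0 n+- 177 9 ext -0.047 0.094
scene handle_sleeve 0.65 axis dir -5.6 n+- 202 20 ext -0.051 0.096
scene wrench_grip 0.96 axis dir -5.6 n+- 253 16 ext -0.049 0.098
wrist handle_plain 0.81 axis dir -7.3 n+- 742 1221 ext -0.094 0.101
wrist wrench_grip 0.77 axis dir -7.4 n+- 659 1160 ext -0.094 0.1
```

Request:
apply_moves --pt "0 0 0.1 0 0 0 1" --pt "0 0 0.22 0 0 0 1" --pt "0 0 0.32 0 0 0 1" --pt "0 0 0.36 0 0 0 1" --pt "0 0 0.36 0 0 0 1" --pt "0 0 0.36 0 0 0 0.4" --pt "0 0 0.36 0 0 0 0.4" --pt "0 0 0.36 0 0 0 0.3" --pt "0 0 0.36 0 0 0 0.2" --pt "0 0 0.36 0 0 0 0.15" --pt "0 0 0.36 0 0 0 0.1" --pt "0 0 0.36 0 0 0 0.1" --pt "0 0 0.36 0 0 0 0.1" --pt "0 0 0.36 0 0 0 0.1" --pt "0 0 0.36 0 0 0 0.1" --grip_force 15

```text
time_s: 29.7
tool_pos: [0.5502, -0.0545, 0.0843]
tool_rot: [180.0, -0.0, 173.0]
force: [1.3, 0.5, -0.4]
grip_width: 0.0215
grasp_force: 15.0
```

Request:
apply_moves --pt "0 0 0 0 0 0 0.1" --pt "0 0 0 0 0 0 0.1" --pt "0 0 0 0 0 0 0.1" --pt "0 0 0 0 0 0 0.1" --grip_force 50

```text
time_s: 30.1
tool_pos: [0.5502, -0.0547, 0.0843]
tool_rot: [180.0, 0.0, 173.0]
force: [0.1, 0.5, 0.9]
grip_width: 0.0201
grasp_force: 50.0
```

```bash
python3 - <<'E'
from h import *
to([.5503,-.0548,.084]);o=env.get_obs();print(o['force'],o['wrist_torque'],o['grip_width'])
E
```

```text
pos [ 0.5502 -0.0547  0.0843] [1.7999e+02 1.0000e-02 1.7298e+02] q [  0.2  11.5   3.1 105.2  -0.7  63.4  86.5] t 30.1
scaled shift [-0.0004 -0.0006  0.0016]
[0.11674407 0.53593975 0.87687775] [ 0.34461476 -0.05637384 -0.04443971] 0.020097751789187004
```

Request:
apply_moves --pt "0 0 0.0001 0 0 0.04 0.1" --pt "0 0 0.0002 0 0 0.1 0.1" --pt "0 0 0.0004 0 0 0.17 0.1" --pt "0 0 0.0005 0 0 0.24 0.1" --pt "0 0 0.0006 0 0 0.31 0.1" --pt "0 0 0.0007 0 0 0.38 0.1" --pt "0 0 0.0008 0 0 0.43 0.1" --pt "0 0 0.0008 0 0 0.454 0.1" --pt "0 0 0.0008 0 0 0.454 0.1" --pt "0 0 0.0008 0 0 0.454 0.1"

```text
time_s: 31.1
tool_pos: [0.5503, -0.0543, 0.0841]
tool_rot: [180.0, -0.0, 134.0]
force: [0.5, 2.3, 0.3]
grip_width: 0.0199
grasp_force: 50.0
```

```bash
python3 - <<'E'
from h import *
to([.5503,-.0548,.084]);o=env.get_obs();print(o['force'],o['wrist_torque'],o['grip_width']); wrench(('side','scene'))
E
```

```text
pos [ 0.5503 -0.0543  0.0841] [ 1.7997e+02 -1.0000e-02  1.3404e+02] q [ -3.2  11.5   6.8 105.3  -1.5  63.3  48.2] t 31.1
scaled shift [-0.0015 -0.0017  0.0007]
[0.45079621 2.28174746 0.26673465] [ 0.58421727 -0.24814599  0.11315695] 0.019933614736684584
side handle_plain 0.53 axis dir -49.3 n+- 3 112 ext -0.099 0.047
side handle_sleeve 0.86 axis dir -50.3 n+- 2 139 ext -0.099 0.047
side wrench_grip 0.6 axis dir -49.8 n+- 0 116 ext -0.096 0.038
scene handle_plain 0.72 axis dir -44.2 n+- 241 70 ext -0.097 0.095
scene handle_sleeve 0.6 axis dir -44.0 n+- 277 82 ext -0.095 0.095
scene wrench_grip 0.68 axis dir -44.1 n+- 280 79 ext -0.095 0.095
```

Request:
apply_moves --pt "0 0 -0.0001 0 0 -0.05 0.1" --pt "0 0 -0.0002 0 0 -0.13 0.1" --pt "0 0 -0.0004 0 0 -0.21 0.1" --pt "0 0 -0.0006 0 0 -0.29 0.1" --pt "0 0 -0.0008 0 0 -0.37 0.1" --pt "0 0 -0.0009 0 0 -0.45 0.1" --pt "0 0 -0.001 0 0 -0.53 0.1" --pt "0 0 -0.001 0 0 -0.5643 0.1" --pt "0 0 -0.001 0 0 -0.5643 0.1"

```text
time_s: 32.4
tool_pos: [0.5501, -0.0551, 0.0844]
tool_rot: [180.0, -0.0, -177.6]
force: [0.1, 3.2, -0.7]
grip_width: 0.0203
grasp_force: 50.0
```

Request:
apply_moves --pt "0 0 -0.0001 0 0 -0.05 0.1" --pt "0 0 -0.0002 0 0 -0.13 0.1" --pt "0 0 -0.0004 0 0 -0.21 0.1" --pt "0 0 -0.0006 0 0 -0.29 0.1" --pt "0 0 -0.0008 0 0 -0.37 0.1" --pt "0 0 -0.0009 0 0 -0.45 0.1" --pt "0 0 -0.001 0 0 -0.53 0.1" --pt "0 0 -0.001 0 0 -0.5643 0.1" --pt "0 0 -0.001 0 0 -0.5643 0.1" --pt "0 0 -0.001 0 0 -0.5643 0.1"

```text
time_s: 33.4
tool_pos: [0.5503, -0.0555, 0.0846]
tool_rot: [-180.0, -0.0, -129.2]
force: [1.5, 1.2, -0.4]
grip_width: 0.0199
grasp_force: 50.0
```

```bash
python3 - <<'E'
from h import *
to([.5503,-.0548,.084]);o=env.get_obs();print(o['force'],o['wrist_torque'],o['grip_width']); wrench(('side','scene'))
E
```

```text
pos [ 0.5503 -0.0555  0.0846] [-1.7996e+02 -2.0000e-02 -1.2920e+02] q [  5.2  11.6  -2.5 105.    0.6  63.4 143.3] t 33.4
scaled shift [-0.0026  0.0021  0.0029]
[ 1.53794712  1.18603422 -0.44200518] [ 0.38166057 -0.29577157 -0.03917078] 0.01985576016568102
side handle_plain 0.62 axis dir 53.9 n+- 218 100 ext -0.096 0.095
side handle_sleeve 0.56 axis dir 53.7 n+- 238 135 ext -0.096 0.096
side wrench_grip 0.75 axis dir 54.6 n+- 258 89 ext -0.096 0.096
scene handle_plain 0.63 axis dir 49.7 n+- 268 0 ext -0.02 0.101
scene handle_sleeve 0.78 axis dir 49.1 n+- 256 0 ext -0.023 0.101
scene wrench_grip 0.79 axis dir 49.5 n+- 249 0 ext -0.025 0.1
```

Request:
apply_moves --pt "0 0 0.0001 0 0 0.05 0.1" --pt "0 0 0.0002 0 0 0.13 0.1" --pt "0 0 0.0004 0 0 0.21 0.1" --pt "0 0 0.0006 0 0 0.29 0.1" --pt "0 0 0.0008 0 0 0.37 0.1" --pt "0 0 0.0009 0 0 0.45 0.1" --pt "0 0 0.001 0 0 0.53 0.1" --pt "0 0 0.0011 0 0 0.61 0.1" --pt "0 0 0.0012 0 0 0.66 0.1" --pt "0 0 0.0012 0 0 0.685 0.1" --pt "0 0 0.0012 0 0 0.685 0.1"

```text
time_s: 34.9
tool_pos: [0.5501, -0.0546, 0.0843]
tool_rot: [-180.0, -0.0, 172.1]
force: [0.3, 1.2, -0.1]
grip_width: 0.0203
grasp_force: 50.0
```

Request:
apply_moves --pt "0 0 0.0001 0 0 0.05 0.1" --pt "0 0 0.0002 0 0 0.13 0.1" --pt "0 0 0.0004 0 0 0.21 0.1" --pt "0 0 0.0006 0 0 0.29 0.1" --pt "0 0 0.0008 0 0 0.37 0.1" --pt "0 0 0.0009 0 0 0.45 0.1" --pt "0 0 0.001 0 0 0.53 0.1" --pt "0 0 0.0011 0 0 0.61 0.1" --pt "0 0 0.0012 0 0 0.66 0.1" --pt "0 0 0.0012 0 0 0.685 0.1" --pt "0 0 0.0012 0 0 0.685 0.1"

```text
time_s: 36.0
tool_pos: [0.5504, -0.0541, 0.0841]
tool_rot: [180.0, -0.0, 113.3]
force: [2.1, 1.9, -1.0]
grip_width: 0.0199
grasp_force: 50.0
```

Request:
apply_moves --pt "0 0 0.0001 0 0 0.05 0.1" --pt "0 0 0.0002 0 0 0.13 0.1" --pt "0 0 0.0004 0 0 0.21 0.1" --pt "0 0 0.0006 0 0 0.29 0.1" --pt "0 0 0.0008 0 0 0.37 0.1" --pt "0 0 0.0009 0 0 0.45 0.1" --pt "0 0 0.001 0 0 0.53 0.1" --pt "0 0 0.0011 0 0 0.61 0.1" --pt "0 0 0.0012 0 0 0.66 0.1" --pt "0 0 0.0012 0 0 0.685 0.1" --pt "0 0 0.0012 0 0 0.685 0.1" --pt "0 0 0.0012 0 0 0.685 0.1"

```text
time_s: 37.2
tool_pos: [0.5508, -0.0543, 0.0839]
tool_rot: [180.0, -0.1, 54.5]
force: [2.8, 1.9, -2.8]
grip_width: 0.02
grasp_force: 50.0
```

```bash
python3 - <<'E'
from h import *
to([.5503,-.0548,.084]);o=env.get_obs();print(o['force'],o['wrist_torque'],o['grip_width']); wrench(('side','scene'))
E
```

```text
pos [ 0.5508 -0.0543  0.0839] [ 1.7995e+02 -7.0000e-02  5.4460e+01] q [-10.2  11.6  14.7 105.6  -3.3  63.2 -29.9] t 37.2
scaled shift [-0.0035 -0.0007 -0.0004]
[ 2.76154638  1.90658009 -2.77736828] [ 0.54338051 -0.88636851  0.12993346] 0.0200406707887111
side handle_sleeve 0.76 axis dir 58.5 n+- 127 151 ext -0.097 0.093
side wrench_grip 0.6 axis dir 58.8 n+- 151 176 ext -0.101 0.094
scene handle_plain 0.83 axis dir 52.6 n+- 154 0 ext -0.017 0.1
scene handle_sleeve 0.76 axis dir 53.0 n+- 125 0 ext -0.013 0.098
scene wrench_grip 0.8 axis dir 52.5 n+- 143 0 ext -0.015 0.099
```

Request:
apply_moves --pt "0 0 0 0 0 0 0.1" --pt "0 0 0 0 0 0 0.1" --grip_force 10

```text
time_s: 37.8
tool_pos: [0.5503, -0.0552, 0.084]
tool_rot: [180.0, -0.0, 54.3]
force: [3.6, 1.8, -1.4]
grip_width: 0.0221
grasp_force: 9.9
```

Request:
apply_moves --pt "0 0 0 0 0 0 0.4" --pt "0 0 0 0 0 0 0.7" --pt "0 0 0 0 0 0 1" --pt "0 0 0 0 0 0 1" --pt "0 0 0 0 0 0 1" --pt "0 0 0 0 0 0 1" --pt "0 0 0 0 0 0 1" --pt "0 0 0 0 0 0 1" --pt "0 0 -0.1 0 0 0 1" --pt "0 0 -0.25 0 0 0 1" --pt "0 0 -0.45 0 0 0 1" --pt "0 0 -0.65 0 0 0 1" --pt "0 0 -0.8 0 0 0 1" --pt "0 0 -0.8 0 0 0 1"

```text
time_s: 39.2
tool_pos: [0.5529, -0.0552, 0.2492]
tool_rot: [179.6, -0.3, 54.3]
force: [0.3, -1.2, -0.1]
grip_width: 0.0872
grasp_force: 0.0
```

```bash
python3 - <<'E'
from h import *
to([.5503,-.0548,.25]); wrench()
ims={n:viewer.read_camera(n) for n in('side','scene')}
# compare the side view with the start and with each hypothetical: bright handle pixels
s0=cv2.imread('pics/side0.png')[:,:,::-1].astype(int); d=np.abs(s0-ims['side']).sum(2)
print('diff at handles',d[165:195,290:385].mean(),'bright frac',(d[165:195,290:385]>120).mean())
c2=cv2.imread('pics/c2.png')[:,:,::-1]; 
for n,o,(y,x) in(('side',c2[:,:390],(140,280)),('scene',c2[:,390:],(140,215))):
    new=cv2.resize(ims[n][y:y+100,x:x+130],None,fx=3,fy=3).astype(int); dd=np.abs(new-o).sum(2); print(n,dd.mean(),(dd>150).mean())
for n in('side','scene'):
    for t,z in(('ink_jar',.03),('clip_tin',.03),('tumbler',.07),('medium_bottle',.07)):
        viewer.read_camera(n)
        for b in boxes_of(n,t)[:1]: print(n,t,round(b['conf'],2),np.round(b['location'],1),np.round(onz(n,b['location'],z),3))
    for b in masks_of(n,'spray_can'):
        if b['conf']>.3: r=fit(n,b['pixels'],(.5,-.1)); print(n,'can',np.round(r[0],3),np.round(r[1],1))
E
```

```text
pos [ 0.5529 -0.0552  0.2492] [179.58  -0.31  54.33] q [-11.    5.1  15.1  93.3  -1.4  81.3 -31.5] t 39.2
scaled shift [-0.0063 -0.0117 -0.0043]
side handle_plain 0.9 axis dir 59.0 n+- 179 172 ext -0.101 0.096
side handle_sleeve 0.6 axis dir 58.1 n+- 104 145 ext -0.099 0.093
side wrench_grip 0.63 axis dir 58.4 n+- 182 200 ext -0.101 0.096
scene handle_plain 0.74 axis dir 54.2 n+- 142 179 ext -0.096 0.1
scene handle_sleeve 0.69 axis dir 54.1 n+- 171 183 ext -0.096 0.101
scene wrench_grip 0.69 axis dir 54.5 n+- 122 180 ext -0.097 0.1
wrist handle_plain 0.72 axis dir 55.2 n+- 629 856 ext -0.098 0.095
wrist handle_sleeve 0.89 axis dir 55.1 n+- 614 836 ext -0.097 0.095
wrist wrench_grip 0.83 axis dir 54.9 n+- 652 810 ext -0.097 0.095
diff at handles 78.44456140350877 bright frac 0.23578947368421052
side 27.253470085470084 0.06304273504273504
scene 21.75546153846154 0.01605128205128205
side ink_jar 0.62 [300.5 219.4] [0.586 0.033 0.03 ]
side clip_tin 0.65 [374.  212.1] [ 0.468 -0.09   0.03 ]
side tumbler 0.96 [316.1 138.1] [ 0.736 -0.228  0.07 ]
side medium_bottle 0.72 [183.8 233.3] [0.714 0.242 0.07 ]
side can [0.389 0.083] [-0.7  0.6 -0.9  0.7]
side can [ 0.547 -0.305] [-0.6  0.5 -0.7  0.5]
side can [ 0.372 -0.007] [-1.1  0.9 -0.3  0.2]
side can [0.483 0.11 ] [-0.3  0.3 -1.2  0.9]
scene ink_jar 0.87 [318.6 235.3] [0.58  0.034 0.03 ]
scene clip_tin 0.69 [287.7 175.4] [ 0.471 -0.088  0.03 ]
scene tumbler 0.67 [158.9 232.7] [ 0.722 -0.235  0.07 ]
scene medium_bottle 0.9 [390.3 334.8] [0.726 0.23  0.07 ]
scene can [ 0.375 -0.004] [-0.4  0.3 -1.2  1.2]
scene can [ 0.542 -0.299] [-0.1  0.1  0.2 -0.2]
scene can [0.379 0.081] [-0.2  0.2 -6.3  4.2]
scene can [ 0.55  -0.074] [  2.2 -20.5  13.9  -3.5]
scene can [0.487 0.112] [-0.   0.  -0.7  0.7]
```

The wrench is back at about 54.5°, where it started, after one full turn. The can is on the mat and everything else is in place, so I hand in.

```bash
python3 -c "
from cell import env
print(env.sign_off())"
```

```text
the job is handed in; nothing more can be done
None
```

I handed the job in at about 40 s: the white spray can stands on the cork mat, and the tap is one full turn deeper, released, with its handles at about 54.5° as at the start. The grip slipped once, 241° into the second forward stroke; I regripped and finished that stroke, but can't rule out a small drag back at the slip, and I viewed 11 pictures against the limit of 10.

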